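Balance-check press fly bars on a knife edge

ROBOT

A 6-joint arm with a two-finger parallel gripper is mounted at the origin on the work surface. World frame = base frame: x ahead of the robot, y to its left, z up, the work surface at z = 0. Lengths are in m, angles in rad, forces in N, time in s.
With the tool pointing down it reaches from about 0.375 to 0.975 m from the base axis. Payload 3.8 kg.
Tool frame: the origin (TCP) lies midway between the tips of the shut fingers; the grasp point (between the pads) lies 19 mm behind it; x points along the fingers, y is the direction in which the jaws open and shut, and the axes are right-handed (so a half turn about x gives the same grasp; the last joint's range is limited). The gripper opens to 88 mm and grips with 3 to 60 N. Pads are 18 mm wide; open, the fingers measure 123 mm over their backs; the gripper's body (75 mm by 187 mm) begins 45 mm behind the grasp point.
Start: joints at [1.2, 0.264, 1.604, -0, 1.274, -0.037], TCP at [0.221, 0.638, 0.239] pointing down, gripper open.
Joint ranges: [-2.63, 2.63], [-0.94, 2.18], [0.31, 2.57], [-1.31, 4.45], [0, 2.66], [-2.55, 2.55]. Speed limits (rad/s): [2.57, 2.57, 3.14, 3.14, 3.14, 3.14].

INTERFACE

Orientations are given as a rotation vector (axis times angle).
In Python, from cell import manip, inverse_kinematics, cams, order gives the robot as it stands. Calls block until the motion is done:
- manip.move_pose(position, orientation): joint-space move of the TCP to a pose.
- manip.move_linear(position, rate=0.15, rot=None): straight line of the TCP; rot=None keeps the orientation; rate is the mean speed in m/s.
- manip.set_joints(angles): joint-space move.
- manip.set_gripper(opening, force=None): finger opening in m; force is the grip in N (None keeps the last); returns when the fingers have stopped.
- manip.dwell(seconds).
- inverse_kinematics(position, orientation): joint angles nearest the present ones, or None.
- manip.state(): the state.
- cams.capture(name): name is "scene" or "top"; returns a dict with "image" (420x560x3 uint8, blue, green, red), "z_map" (420x560 float32, m along the optical axis (not along the pixel's ray), 0 where there is no reading), "intrinsics" (3x3 intrinsics, pixels), "position" and "orientation" of the camera in the world. Camera axes: x right, y down, z forward; pixel columns grow to the right and rows downward; lengths in m; the calibration is good to about 2 mm. A picture is of the moment at which its call begins.
A pose or a line that the arm cannot do raises manip.IKError and nothing moves.
- order.close_job(): hands the job in, once; it reports no verdict.
The state is a dict: "clock": time; "joint_pos": joint angles; "joint_velocities": joint speeds; "tau": joint torques, N m; "tool_pos": TCP position; "tcp_rot": TCP orientation; "contact_force": force on the tool from outside, world axes, zero at the start; "moment": the same for the moment, N m; "gripper_width": finger opening in m.
Only numpy, scipy, OpenCV 4.12 (cv2) and the standard library are available. Lean on these libraries where they do the work, as an engineer would, in place of code of your own. Each camera call takes 0.05 s, during which the arm holds its last target. There are 200 camera calls.

TASK

Check the two fly bars for balance one at a time: lay the bar centred across the two saddles of the knife-edge balance, let go, and watch until the beam settles. If the beam stays near level put that bar in the wooden tray, if it tips right over onto a stop put it in the deep steel bin; only then take the other bar from its stand and test and sort it in the same way. Set the bars down rather than dropping them, and leave the jar and the brass die where they stand.

Things in the scene. Friction and masses are not known exactly. Their poses are not given: they have to be found in the camera images.
- fly_a_c (a point): A fly bar, 144 mm long: steel bar 18 x 12 thick, barrel weight (26 dia x 26) at each end, block hub amid, 26 (x) x 36 (y) x 34 high (z). This point: hub centre, 17 above its flat underside. y along the bar, z out of the hub's top; grip the hub across x. The bar's underside is 10 below this point, bare 18 to 46 from the middle. 0.5 kg. Even, or its mass centre 25 off towards an end (unseen).
- fly_b_c (a point): Another fly bar, 144 mm long: steel bar 18 x 12 thick, barrel weight (26 dia x 26) at each end, block hub amid, 26 (x) x 36 (y) x 34 high (z). This point: hub centre, 17 above its flat underside. y along the bar, z out of the hub's top; grip the hub across x. The bar's underside is 10 below this point, bare 18 to 46 from the middle. 0.5 kg. Even, or its mass centre 25 off towards an end (unseen).
- stand_1: Fixed stand, base 110 x 100 mm; a bar starts on it, level across a 35 degree slope that faces the robot (bar's top leans to the robot), against a 10 mm lip, hub centre about 70 above the table. Two cheeks 52 apart, open between them, so that fingers can straddle the hub, square to the slope. Origin: centre of its underside.
- stand_2: Fixed stand, base 110 x 100 mm; a bar starts on it, level across a 35 degree slope that faces the robot (bar's top leans to the robot), against a 10 mm lip, hub centre about 70 above the table. Two cheeks 52 apart, open between them, so that fingers can straddle the hub, square to the slope. Origin: centre of its underside.
- seat (a point): Middle of the balance beam, over the knife edge, level with the floors of its two saddles, 85 mm above the table; tilts with the beam; y along the beam, z up. Saddles at 32 each way along y, 12 long, 28 wide inside (x), walls 8 high. A bar in them: hub centre 10 above this point, hub between them, weights outside, 8 play along y each way. Beam under the hub 14 wide, top 20 below this point; fingers may straddle it.
- beam (a joint): Tilt of the beam about its x, rad; 0 level, + raises its +y end; stops at +-0.2. Weakly self-levelling, settles about 1 s after the bar is let go: an even bar laid within 4 mm of the middle stays within 0.08; an off-centre one goes past 0.15, mostly onto the stop. Base under it 90 x 150 mm, 10 thick.
- tray: Shallow open wooden tray for good bars, fixed, outer 150 (x) x 220 mm (y), 26 high, walls and floor 8 thick. Origin: centre of its underside.
- bin: Deep open dark steel bin for rejects, fixed, outer 150 (x) x 220 mm (y), 50 high, walls and floor 4 thick. Origin: centre of its underside.
- jar: Small closed jar, 56 dia x 85 mm high, a bystander; origin at the centre of its underside.
- die: Brass die block 50 x 70 x 26 mm high, a bystander; origin at the centre of its underside.
Mind the look-alikes: they are no part of the job. Leave any green or turquoise look-alike of the part that bears fly_b_c alone.

How it is judged:
On the way, in this order (a step that is already met when the one before it is completed fails the run):
1. one bar lies let go and centred on the beam, the beam at rest, the other bar still on its stand (((x of fly_a_c in the frame of seat between -0.009 and 0.009 m and y of fly_a_c in the frame of seat between -0.009 and 0.009 m and z of fly_a_c in the frame of seat between 0.005 and 0.015 m and angle between the y axis of fly_a_c and the y axis of seat, either way round below 0.15 rad and velocity of joint beam between -0.15 and 0.15 rad/s and contact force between the fingers and anything else below 0.1 N and distance of fly_b_c from where it was at the start of the episode below 0.03 m) or (x of fly_b_c in the frame of seat between -0.009 and 0.009 m and y of fly_b_c in the frame of seat between -0.009 and 0.009 m and z of fly_b_c in the frame of seat between 0.005 and 0.015 m and angle between the y axis of fly_b_c and the y axis of seat, either way round below 0.15 rad and velocity of joint beam between -0.15 and 0.15 rad/s and contact force between the fingers and anything else below 0.1 N and distance of fly_a_c from where it was at the start of the episode below 0.03 m))), for 0.4 s.
2. that bar is in the right place for it, the other still on its stand (((x of fly_a_c in the frame of tray between -0.07 and 0.07 m and y of fly_a_c in the frame of tray between -0.105 and 0.105 m and z of fly_a_c in the frame of tray between 0.005 and 0.035 m and distance of fly_b_c from where it was at the start of the episode below 0.03 m) or (x of fly_b_c in the frame of bin between -0.07 and 0.07 m and y of fly_b_c in the frame of bin between -0.105 and 0.105 m and z of fly_b_c in the frame of bin between 0.005 and 0.035 m and distance of fly_a_c from where it was at the start of the episode below 0.03 m))), for 0.1 s.
3. the other bar lies let go and centred on the beam, the beam at rest (((x of fly_a_c in the frame of tray between -0.07 and 0.07 m and y of fly_a_c in the frame of tray between -0.105 and 0.105 m and z of fly_a_c in the frame of tray between 0.005 and 0.035 m and x of fly_b_c in the frame of seat between -0.009 and 0.009 m and y of fly_b_c in the frame of seat between -0.009 and 0.009 m and z of fly_b_c in the frame of seat between 0.005 and 0.015 m and angle between the y axis of fly_b_c and the y axis of seat, either way round below 0.15 rad and velocity of joint beam between -0.15 and 0.15 rad/s and contact force between the fingers and anything else below 0.1 N) or (x of fly_b_c in the frame of bin between -0.07 and 0.07 m and y of fly_b_c in the frame of bin between -0.105 and 0.105 m and z of fly_b_c in the frame of bin between 0.005 and 0.035 m and x of fly_a_c in the frame of seat between -0.009 and 0.009 m and y of fly_a_c in the frame of seat between -0.009 and 0.009 m and z of fly_a_c in the frame of seat between 0.005 and 0.015 m and angle between the y axis of fly_a_c and the y axis of seat, either way round below 0.15 rad and velocity of joint beam between -0.15 and 0.15 rad/s and contact force between the fingers and anything else below 0.1 N))), for 0.4 s.
At the end, for the whole second after the job is handed in: Even bar at rest on the floor of the wooden tray, off-centre bar on the floor of the steel bin (hub centre inside the walls, under 35 mm above the underside), both let go; each was tested with its hub within 9 mm of the beam's middle and within 0.15 rad of its line, untouched and settled for 0.4 s (x of fly_a_c in the frame of tray between -0.07 and 0.07 m and y of fly_a_c in the frame of tray between -0.105 and 0.105 m and z of fly_a_c in the frame of tray between 0.005 and 0.035 m and x of fly_b_c in the frame of bin between -0.07 and 0.07 m and y of fly_b_c in the frame of bin between -0.105 and 0.105 m and z of fly_b_c in the frame of bin between 0.005 and 0.035 m and linear speed of each of fly_a, fly_b below 0.03 m/s and angular speed of each of fly_a, fly_b below 0.3 rad/s and contact force between the fingers and anything else below 0.1 N).
It fails at once if a bar is dropped (flies free at over 0.8 m/s, a fall of more than about 30 mm) ((linear speed of fly_a above 0.8 m/s and contact force between fly_a and anything else below 0.05 N) or (linear speed of fly_b above 0.8 m/s and contact force between fly_b and anything else below 0.05 N)).
It fails at once if the jar or the brass die is moved more than 30 mm (distance of any of jar, die from where it was at the start of the episode above 0.03 m).
It also fails if it takes over 72 s, if anything falls off the work surface, if the arm or the gripper's body presses on something with over 40 N, if the wrist force passes 120 N, or if a joint passes its speed limit or range.

## Working session

There is one attempt and no reset: what is moved stays moved. The work goes in short steps, each a Python script; the robot and the scene stay as the last script left them, time stands still between calls to the robot, and variables do not carry over. Pictures are saved under pics/ and viewed, about 8 in all and at most 12, crops included, and the job is handed in when it is done.

```bash
ls; mkdir -p pics; cat > h.py <<'E'
import numpy as np, cv2
from scipy.spatial.transform import Rotation as R
from cell import manip, inverse_kinematics, cams, order
def cap(n):
    c=cams.capture(n); o=np.array(c["orientation"])
    c["R"]=o if o.shape==(3,3) else (R.from_rotvec(o).as_matrix() if o.size==3 else R.from_quat(o).as_matrix())
    K=np.array(c["intrinsics"]); z=c["z_map"]; v,u=np.mgrid[:z.shape[0],:z.shape[1]]
    P=np.stack([(u-K[0,2])/K[0,0]*z,(v-K[1,2])/K[1,1]*z,z],-1)
    c["xyz"]=P@c["R"].T+np.array(c["position"]); c["xyz"][z==0]=np.nan
    return c
E
python3 - <<'E'
from h import *
for n in ("scene","top"):
    c=cap(n); cv2.imwrite(f"pics/{n}0.png",c["image"]); np.savez(f"{n}0.npz",img=c["image"],xyz=c["xyz"],R=c["R"],p=c["position"],K=c["intrinsics"])
    print(n,c["position"],c["orientation"],c["intrinsics"],(c["z_map"]==0).mean())
print(manip.state())
E
```

```text
pics
scene [1.0024207  0.79381883 1.08494765] [-0.7936762  -2.63320743  1.03022001] [[532.93882589   0.         276.39366713]
 [  0.         532.93882589 206.20147938]
 [  0.           0.           1.        ]] 0.004047619047619047
top [ 3.80486078e-01 -9.93225703e-04  1.15773214e+00] [-2.13911307  2.19657956 -0.04709144] [[402.60085848   0.         275.82558091]
 [  0.         402.60085848 206.44011365]
 [  0.           0.           1.        ]] 0.00407312925170068
{'clock': 0.1, 'joint_pos': array([ 1.20005351e+00,  2.64662413e-01,  1.60523466e+00,  1.71657711e-08,
        1.27369071e+00, -3.68851658e-02]), 'joint_velocities': array([-0.0012735 , -0.00087588, -0.00324304,  0.00064759,  0.00137551,
       -0.00084933]), 'tau': array([ 1.09862794e-03, -5.03614247e+01, -3.58071470e+01,  7.29014352e-02,
        2.32445053e-02, -5.90878471e-05]), 'tool_pos': array([0.22095141, 0.63713668, 0.23752438]), 'tcp_rot': array([ 0.26046495,  1.55527613, -0.26354589]), 'contact_force': array([ 0.62023897, -0.05879025,  0.04698414]), 'moment': array([-0.00531156, -0.0270529 , -0.04233273]), 'gripper_width': 0.08783800432387566}
```

View pics/scene0.png

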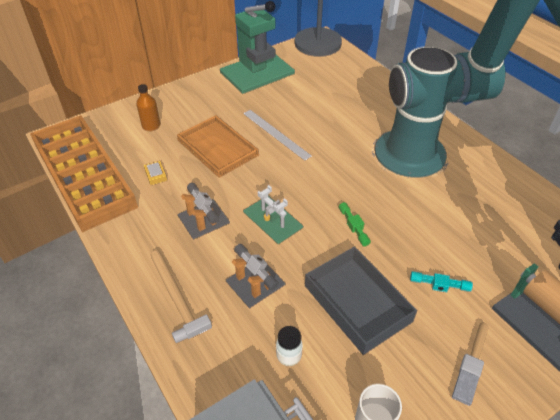

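View pics/top0.png

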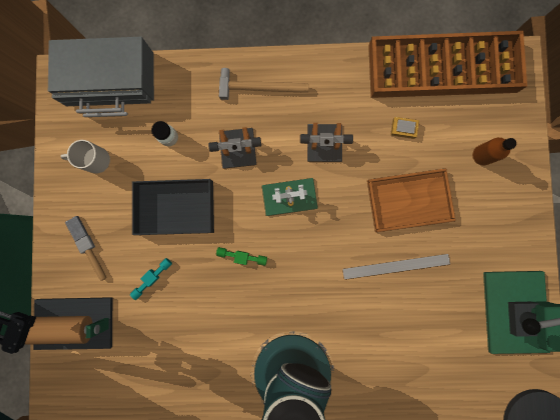

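Grey bars lie on the dark stands at top (235,146) and (327,139). The green one at (241,257) and the turquoise one at (152,278) lie flat on the table and are the look-alikes. The balance is at (290,196), bin at (173,207), tray at (411,201), jar at (164,132) and die at (405,127). I'll confirm with one enlarged crop.

```bash
python3 - <<'E'
from h import *
s=np.load("scene0.npz"); t=np.load("top0.npz")
a=cv2.resize(s["img"][175:310,170:310],None,fx=4,fy=4,interpolation=3)[:540]
b=cv2.resize(t["img"][115:220,200:360],None,fx=5,fy=5,interpolation=3)
cv2.imwrite("pics/c1.png",a); cv2.imwrite("pics/c2.png",b)
X=t["xyz"]
for y in range(124,170,4): print(y,[f"{X[y,x,0]:.3f},{X[y,x,1]:.3f},{X[y,x,2]*1000:.0f}" for x in (215,225,235,245,255)])
print()
for y in range(176,216,3): print(y,[f"{X[y,x,2]*1000:.0f}" for x in range(262,322,3)])
E
```

```text
124 ['0.716,0.207,1', '0.715,0.178,1', '0.714,0.148,1', '0.713,0.119,1', '0.712,0.089,1']
128 ['0.705,0.208,-3', '0.703,0.178,1', '0.702,0.148,0', '0.677,0.110,87', '0.700,0.090,-1']
132 ['0.692,0.207,2', '0.688,0.176,11', '0.687,0.147,10', '0.668,0.111,78', '0.689,0.090,-1']
136 ['0.680,0.207,2', '0.667,0.171,47', '0.677,0.148,7', '0.659,0.112,71', '0.675,0.090,3']
140 ['0.668,0.208,-0', '0.654,0.170,55', '0.647,0.139,78', '0.646,0.112,78', '0.645,0.084,78']
144 ['0.637,0.194,80', '0.637,0.167,76', '0.633,0.138,90', '0.636,0.112,76', '0.635,0.085,74']
148 ['0.627,0.194,77', '0.628,0.168,69', '0.623,0.138,86', '0.626,0.113,68', '0.641,0.091,-1']
152 ['0.632,0.208,2', '0.621,0.172,47', '0.629,0.149,9', '0.627,0.119,12', '0.628,0.091,2']
156 ['0.620,0.208,1', '0.618,0.178,8', '0.617,0.149,10', '0.617,0.120,7', '0.616,0.091,6']
160 ['0.609,0.209,-1', '0.605,0.177,14', '0.605,0.149,11', '0.604,0.120,9', '0.603,0.091,11']
164 ['0.597,0.208,3', '0.594,0.178,10', '0.593,0.149,10', '0.593,0.120,9', '0.592,0.091,10']
168 ['0.585,0.209,1', '0.584,0.180,2', '0.583,0.150,4', '0.583,0.121,-1', '0
[... 957 characters left out ...]
00 ['1', '12', '8', '11', '10', '88', '92', '9', '43', '65', '46', '11', '5', '12', '10', '13', '13', '14', '1', '0']
203 ['2', '11', '11', '10', '11', '11', '8', '8', '9', '51', '33', '11', '11', '15', '13', '8', '14', '9', '8', '3']
206 ['3', '9', '9', '10', '10', '13', '10', '11', '11', '14', '14', '12', '10', '12', '13', '13', '10', '12', '11', '1']
209 ['-1', '13', '11', '11', '16', '10', '11', '12', '12', '7', '10', '9', '14', '12', '11', '12', '7', '3', '4', '-0']
212 ['0', '10', '13', '11', '11', '11', '11', '8', '9', '8', '-1', '2', '4', '-3', '0', '4', '-0', '2', '5', '-2']
215 ['-1', '1', '9', '2', '4', '3', '-3', '3', '2', '1', '3', '5', '2', '1', '-4', '1', '1', '-0', '8', '-1']
```

View pics/c1.png

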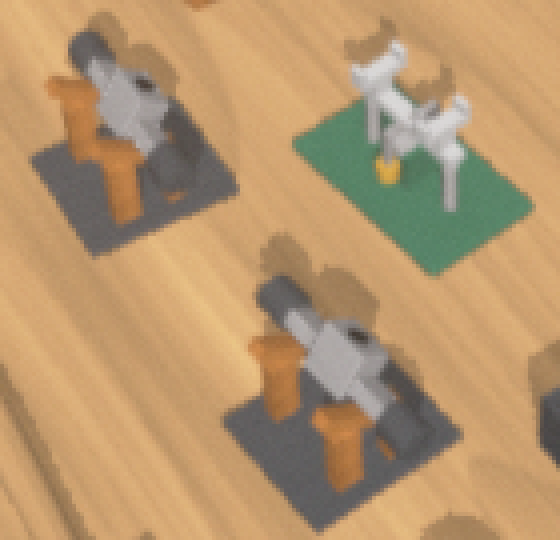

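View pics/c2.png

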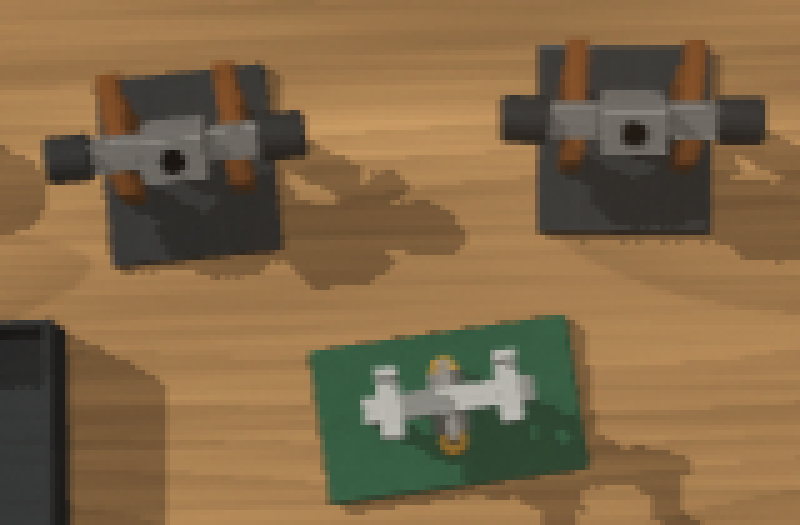

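The crops show both grey bars with a dark hole in the hub top, at top (234.6,147.4) and (326.8,141.8), scene (206,196) and (259.5,259). The white beam is on its green base. Next I'll triangulate and fit.

```bash
cat > geo.py <<'E'
from h import *
class V:
    def __init__(s,d): s.img,s.xyz,s.R,s.p,s.K=d["img"],d["xyz"],d["R"],d["p"],d["K"]
    def ray(s,uv): return s.R@np.linalg.solve(s.K,[uv[0],uv[1],1.])
    def plane(s,uv,z): r=s.ray(uv); return s.p+r*(z-s.p[2])/r[2]
def tri(a,ua,b,ub):
    ra,rb=a.ray(ua),b.ray(ub); l=np.linalg.lstsq(np.c_[ra,-rb],b.p-a.p,rcond=None)[0]
    A,B=a.p+l[0]*ra,b.p+l[1]*rb; return (A+B)/2,np.linalg.norm(A-B)
S,T=V(np.load("scene0.npz")),V(np.load("top0.npz"))
def blob(img,box,cond):
    x0,y0,x1,y1=box; m=np.zeros(img.shape[:2],np.uint8); hsv=cv2.cvtColor(img,cv2.COLOR_BGR2HSV).astype(int)
    m[y0:y1,x0:x1]=cond(hsv)[y0:y1,x0:x1]; n,l,st,c=cv2.connectedComponentsWithStats(m)
    k=1+st[1:,4].argmax(); return l==k,c[k],st[k,4]
E
python3 - <<'E'
from geo import *
np.set_printoptions(precision=4,suppress=True)
dark=lambda h:h[...,2]<45
boxes=[((230,143,239,152),(202,192,211,199)),((322,138,332,147),(255,255,265,263))]
for (bt,bs) in boxes:
    for V_,b in((T,bt),(S,bs)): g=V_.img[b[1]:b[3],b[0]:b[2]].max(2); print(g.min(),np.median(g))
    def hole(V_,b):
        g=V_.img[b[1]:b[3],b[0]:b[2]].max(2).astype(float); w=np.clip(np.median(g)*.7-g,0,None); yy,xx=np.mgrid[b[1]:b[3],b[0]:b[2]]
        return (w*xx).sum()/w.sum(),(w*yy).sum()/w.sum()
    ut,us=hole(T,bt),hole(S,bs); p,e=tri(T,ut,S,us); print("hole",ut,us,p,e)
# bar cloud by height, grey (low saturation), both views
for nm,bt in(("1",(205,125,265,160)),("2",(296,120,358,160))):
    m,_,n=blob(T.img,bt,lambda h:(T.xyz[...,2]>.035)&((h[...,1]<90)))
    P=T.xyz[m]; r=cv2.minAreaRect(np.argwhere(m)[:,::-1].astype(np.float32)); print(nm,n,r)
    # axis by PCA, extents along it
    c=P.mean(0); d=np.linalg.svd(P-c,full_matrices=False)[2][0]; d*=np.sign(d[1]); s=(P-c)@d
    print(" axis",d,"yaw",np.arctan2(-d[0],d[1]),"ends mid",c+d*(s.min()+s.max())/2,s.ptp() if hasattr(s,'ptp') else np.ptp(s))
def rect(nm,V_,box,cond,z):
    m,c,n=blob(V_.img,box,cond); cn=cv2.findContours(m.astype(np.uint8),0,1)[0][0][:,0]
    W=np.array([V_.plane(q,z)[:2] for q in cn],np.float32); r=cv2.minAreaRect(W); print(nm,n,r)
gr=lambda h:(h[...,0]>40)&(h[...,0]<95)&(h[...,1]>60)
rect("base T",T,(255,170,325,222),lambda h:gr(h)|((T.xyz[...,2]>.03)),.01)
rect("base S",S,(235,185,310,245),gr,.01)
rect("binrim",T,(125,172,222,242),lambda h:T.xyz[...,2]>.03,.05)
rect("trayrim",T,(355,160,465,240),lambda h:T.xyz[...,2]>.016,.026)
for nm,V_,box in(("T",T,(262,178,318,212)),("S",S,(250,180,295,235))):
    x0,y0,x1,y1=box; P=V_.xyz[y0:y1,x0:x1].reshape(-1,3); P=P[(P[:,2]>.078)&(P[:,2]<.105)]
    d=np.linalg.svd(P-P.mean(0),full_matrices=False)[2][0]; d*=np.sign(d[1]); k=(P-P.mean(0))@d>0
    A,B=P[k].mean(0),P[~k].mean(0); print("saddles",nm,len(P),A,B,(A+B)/2,np.linalg.norm(A-B),np.arctan2(-(A-B)[0],(A-B)[1]))
E
```

```text
27 106.0
77 146.0
hole (np.float64(234.4065533980582), np.float64(147.21626213592234)) (np.float64(205.50251256281408), np.float64(195.5611390284757)) [0.6438 0.086  0.2588] 0.13038547366665543
33 108.0
67 139.0
hole (np.float64(326.62739923224564), np.float64(142.54486564299424)) (np.float64(259.1631488876212), np.float64(258.6109526525956)) [ 0.608  -0.0599 -0.0976] 0.18281874063309445
1 470 ((234.5769500732422, 144.61541748046875), (12.775577545166016, 51.59844970703125), 82.87498474121094)
 axis [-0.0749  0.9972  0.0021] yaw 0.07500325478575193 ends mid [0.6356 0.1408 0.078 ] 0.1412308589088957
2 485 ((326.0, 139.0), (12.0, 52.0), 90.0)
 axis [ 0.0435  0.999  -0.0042] yaw -0.04356134958323171 ends mid [ 0.6429 -0.1091  0.0775] 0.14153535674307016
base T 1541 ((0.49465733766555786, -0.005148448050022125), (0.0888371616601944, 0.14787088334560394), 6.687490940093994)
base S 964 ((0.49558931589126587, -0.004112415015697479), (0.0897490531206131, 0.1494302898645401), 7.304254055023193)
binrim 667 ((0.4720401167869568, 0.3231479823589325), (0.1504877507686615, 0.22309263050556183), 0.1953657567501068)
trayrim 830 ((0.4741940498352051, -0.3435371220111847), (0.14961469173431396, 0.22174109518527985), 6.683304786682129)
saddles T 135 [0.491  0.0274 0.0882] [ 0.4986 -0.0357  0.0881] [ 0.4948 -0.0042  0.0881] 0.06349304721762479 0.11990466494031526
saddles S 178 [0.4906 0.0271 0.0866] [ 0.4977 -0.0358  0.087 ] [ 0.4941 -0.0043  0.0868] 0.06336453689210544 0.11294717132587784
```

The holes were paired crosswise: the scene camera looks back from the far left. I'll swap them and get yaw from the end barrels.

```bash
python3 - <<'E'
from geo import *
np.set_printoptions(precision=4,suppress=True)
for nm,bt,ut,us in(("1",(205,125,265,160),(234.41,147.22),(259.16,258.61)),("2",(296,120,358,160),(326.63,142.54),(205.5,195.56))):
    p,e=tri(T,ut,S,us); print("hole",nm,p,e)
    m,_,n=blob(T.img,bt,lambda h:(T.xyz[...,2]>.035)&((h[...,1]<90)))
    W=np.array([T.plane(q[::-1],.072)[:2] for q in np.argwhere(m)]); c=W.mean(0); yaw=.05
    for _ in range(4):
        d=np.array([-np.sin(yaw),np.cos(yaw)]); s=(W-c)@d; mid=(s.min()+s.max())/2
        A=W[s>s.max()-.022].mean(0); B=W[s<s.min()+.022].mean(0); yaw=np.arctan2(-(A-B)[0],(A-B)[1])
    print(" barrels",A,B,"mid",(A+B)/2,"yaw",yaw,np.linalg.norm(A-B))
    # hub top plane fit in top view
    zb=np.array([-np.sin(.611)*np.cos(yaw),-np.sin(.611)*np.sin(yaw),np.cos(.611)])
    u,v=map(round,ut); Q=T.xyz[v-3:v+4,u-4:u+5].reshape(-1,3); h=Q@zb; print(" hub centre from hole",p-.017*zb,"plane height hole vs depth",p@zb,np.median(h),h.std())
    m,_,n=blob(T.img,(bt[0]-5,bt[1]-10,bt[2]+5,172),lambda h:(h[...,1]<70)&(h[...,2]<75)&(T.xyz[...,2]<.02)&(T.xyz[...,2]>.0055))
    cn=np.argwhere(m)[:,::-1]; r=cv2.minAreaRect(np.array([T.plane(q,.01)[:2] for q in cn],np.float32)); print(" stand",n,r)
E
```

```text
hole 1 [0.6253 0.1398 0.0861] 9.367016517453043e-05
 barrels [0.6333 0.201 ] [0.6422 0.0816] mid [0.6377 0.1413] yaw 0.07426199186561211 0.11976832090038603
 hub centre from hole [0.635  0.1406 0.0722] plane height hole vs depth -0.2931300708094412 -0.2945620593095697 0.001927909890738843
 stand 450 ((0.6146686673164368, 0.1394452154636383), (0.05378494784235954, 0.09649425745010376), 4.613890647888184)
hole 2 [ 0.6313 -0.1103  0.085 ] 0.0026881316701038325
 barrels [ 0.6482 -0.0502] [ 0.6423 -0.1693] mid [ 0.6452 -0.1098] yaw -0.049319847875873006 0.11920644302997489
 hub centre from hole [ 0.641  -0.1108  0.0711] plane height hole vs depth -0.29520732670578087 -0.2967021188716358 0.023142536713541266
 stand 458 ((0.6203118562698364, -0.11002403497695923), (0.0948026105761528, 0.05242631211876869), 88.11433410644531)
```

Hub centres are bar 1 (0.635, 0.141, 0.0715) at yaw 0.078, and bar 2 (0.641, -0.110, 0.0705) at yaw -0.042. Three estimates agree for each. The seat is (0.4945, -0.0043) at yaw 0.12. Next I'll check reachability, then pick bar 1.

```bash
cat >> h.py <<'E'
Z=np.array
BAR={1:(Z([.635,.1408,.0715]),.078),2:(Z([.641,-.1105,.0708]),-.042)}
SEAT=(Z([.4945,-.0043,.095]),.12); BIN=(Z([.472,.323,.021]),0.); TRAY=(Z([.474,-.3435,.025]),.117)
SG=1; OFF=.015
def frame(yaw,pitch=0,roll=0):   # bar frame; pitch: top leans to robot, roll: tilt about own x
    return (R.from_euler("z",yaw)*R.from_euler("y",-pitch)*R.from_euler("x",roll)).as_matrix()
def pose(c,F,up=0,sg=None):
    sg=SG if sg is None else sg
    M=np.c_[-F[:,2],sg*F[:,0],-sg*F[:,1]]
    return c+F[:,2]*(up-OFF),R.from_matrix(M).as_rotvec()
LEAN=np.radians(35)
def st(msg):
    s=manip.state(); print(msg,"t=%.1f"%s["clock"],"tcp",np.round(s["tool_pos"],4),"F",np.round(s["contact_force"],1),"w %.4f"%s["gripper_width"],flush=True); return s
def snap(tag):
    o={}
    for n in("scene","top"):
        c=cap(n); np.savez(f"{n}{tag}.npz",img=c["image"],xyz=c["xyz"],R=c["R"],p=c["position"],K=c["intrinsics"])
E
python3 - <<'E'
from h import *
np.set_printoptions(precision=2,suppress=True)
for sg in(1,-1):
    for n,(b,p) in dict(b1=(BAR[1],LEAN),b2=(BAR[2],LEAN),seat=(SEAT,0),bin=(BIN,0),tray=(TRAY,0)).items():
        for up in(0,.09): print(sg,n,up,inverse_kinematics(*pose(b[0],frame(b[1],p),up,sg)))
E
```

```text
1 b1 0 [ 0.22  0.17  2.23 -0.55  0.16  0.66]
1 b1 0.09 [ 0.24 -0.06  2.29 -0.3   0.31  0.42]
1 b2 0 [-0.28  0.17  2.24  0.76  0.19 -0.94]
1 b2 0.09 [-0.3  -0.06  2.3   0.46  0.34 -0.65]
1 seat 0 [-0.06  0.08  2.13 -0.    0.93 -0.18]
1 seat 0.09 [-0.06 -0.02  2.06 -0.    1.11 -0.18]
1 bin 0 [ 0.56  0.32  2.01 -0.    0.81  0.56]
1 bin 0.09 [ 0.56  0.2   1.96 -0.    0.98  0.56]
1 tray 0 [-0.67  0.34  1.98 -0.    0.83 -0.79]
1 tray 0.09 [-0.67  0.22  1.93 -0.    0.99 -0.79]
-1 b1 0 [ 0.22  0.17  2.23 -0.55  0.16 -2.48]
-1 b1 0.09 None
-1 b2 0 [-0.28  0.17  2.24  0.76  0.19  2.2 ]
-1 b2 0.09 [-0.3  -0.06  2.3   0.46  0.34  2.49]
-1 seat 0 None
-1 seat 0.09 None
-1 bin 0 None
-1 bin 0.09 None
-1 tray 0 [-0.67  0.34  1.98  0.    0.83  2.35]
-1 tray 0.09 [-0.67  0.22  1.93  0.    0.99  2.35]
```

```bash
python3 - <<'E'
from h import *
c,y=BAR[1]; F=frame(y,LEAN)
manip.move_pose(*pose(c,F,.09)); st("above")
manip.set_gripper(.06,50)
manip.move_linear(pose(c,F,0)[0],rate=.08); st("at")
manip.set_gripper(0,50); st("grip")
manip.move_linear(pose(c,F,.07)[0],rate=.08); st("lift")
snap("1"); i=np.load("scene1.npz")["img"]; cv2.imwrite("pics/s1.png",cv2.resize(i[130:330,150:400],None,fx=3,fy=3))
E
```

```text
above t=2.3 tcp [0.5926 0.1383 0.1335] F [ 0.  -0.6  0.1] w 0.0884
at t=4.2 tcp [0.6436 0.1415 0.0594] F [ 0.2 -0.1  0.4] w 0.0599
grip t=4.8 tcp [0.6436 0.1415 0.0594] F [-1.7 -0.2  2.7] w 0.0256
lift t=5.8 tcp [0.6032 0.1382 0.1158] F [-0.8 -0.2 -5.3] w 0.0259
```

View pics/s1.png

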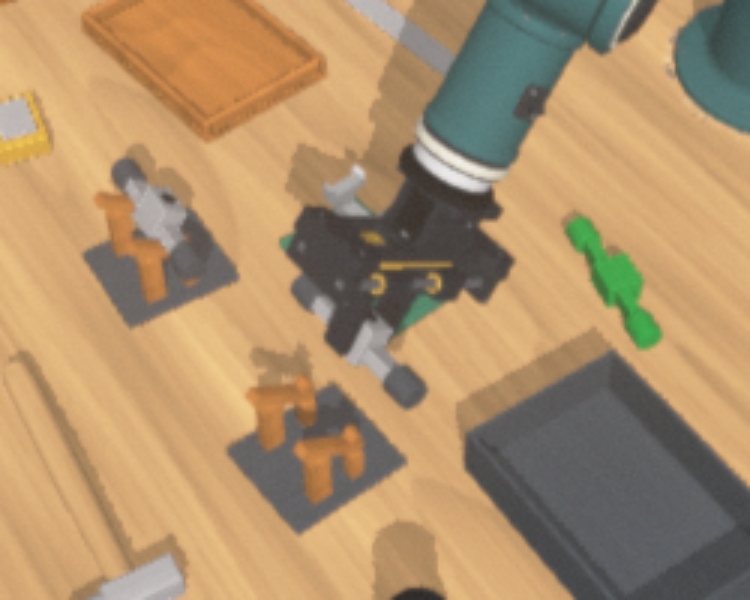

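Bar 1 is held (scene crop 370,340), lifted clear of its stand; bar 2 is undisturbed. Moving to the balance with a force-watched lowering.

```bash
cat > place.py <<'E'
from h import *
def lower_until(c,F,start,stop,step=.002,thr=2.0):
    manip.move_linear(pose(c,F,start)[0],rate=.06); manip.dwell(.2); f0=manip.state()["contact_force"][2]; up=start
    while up>stop:
        up-=step; manip.move_linear(pose(c,F,up)[0],rate=.03); f=manip.state()["contact_force"][2]
        if f-f0>thr: break
    st("lowered up=%.3f f0=%.1f"%(up,f0))
def test(tag):
    c,y=SEAT; F=frame(y)
    manip.move_pose(*pose(c,F,.09)); st("over seat")
    lower_until(c,F,.006,-.004)
    manip.set_gripper(.05); st("open")
    manip.move_linear(pose(c,F,.11)[0],rate=.12); 
    j=manip.state()["joint_pos"].copy(); j[0]+=.55 if tag=="t1" else -.55   # swing aside for the view
    manip.set_joints(j); manip.dwell(.8); st("aside"); snap(tag)
    i=np.load(f"scene{tag}.npz")["img"]; cv2.imwrite(f"pics/{tag}.png",cv2.resize(i[140:290,180:370],None,fx=4,fy=4,interpolation=3))
E
python3 -c "from place import *; test('t1')"
cat > meas.py <<'E'
from geo import *
import sys
np.set_printoptions(precision=4,suppress=True)
tag=sys.argv[1]; c0=np.array([.4945,-.0043]); yw=.12
e=np.array([[np.cos(yw),np.sin(yw)],[-np.sin(yw),np.cos(yw)]])  # rows: beam x, y
for n in("top","scene"):
    V_=V(np.load(f"{n}{tag}.npz")); P=V_.xyz.reshape(-1,3); q=(P[:,:2]-c0)@e.T
    k=(abs(q[:,0])<.03)&(abs(q[:,1])<.09)&(P[:,2]>.075)&(P[:,2]<.14); q=q[k]; z=P[k,2]
    print(n,k.sum(),"y range",q[:,1].min(),q[:,1].max(),"mid",(q[:,1].min()+q[:,1].max())/2)
    b=[z[(s*q[:,1]>.05)&(s*q[:,1]<.07)] for s in(1,-1)]; h=[np.percentile(v,85) if len(v) else np.nan for v in b]
    xm=[np.mean(q[(s*q[:,1]>.05),0]) for s in(1,-1)]
    hub=z[(abs(q[:,1])<.012)&(abs(q[:,0])<.01)]
    print("  barrel top z +y,-y",h,"tilt",(h[0]-h[1])/.12,"x off ends",xm,"hub z",np.median(hub))
    kk=(abs(q[:,1])<.014)&(abs(q[:,0])<.010); print("  hub slope",np.polyfit(q[kk,1],z[kk],1)[0])
E
python3 meas.py t1
```

```text
over seat t=6.8 tcp [ 0.4951 -0.0045  0.1695] F [-0.  -0.1 -5.7] w 0.0253
lowered up=0.000 f0=-5.8 t=9.2 tcp [ 0.4949 -0.0043  0.082 ] F [-5.5 -0.6 10. ] w 0.0253
open t=9.8 tcp [ 0.4945 -0.0043  0.0799] F [-0.7  0.4  0.1] w 0.0501
aside t=12.7 tcp [0.4232 0.2545 0.1891] F [-0.4  0.2 -0.4] w 0.0500
top 566 y range -0.06401137788255722 0.0810995869950085 mid 0.008544104556225639
  barrel top z +y,-y [np.float64(0.09271995962595914), np.float64(0.11648487261208196)] tilt -0.19804094155102353 x off ends [np.float64(-0.0007022928017557357), np.float64(-0.0005530110932726183)] hub z 0.11246344002948327
  hub slope 0.5042598582206723
scene 633 y range -0.06478798478889164 0.07977771635195093 mid 0.007494865781529643
  barrel top z +y,-y [np.float64(0.09201643421720983), np.float64(0.11644406768258478)] tilt -0.20356361221145794 x off ends [np.float64(0.0026316147466167836), np.float64(0.0036834681150577824)] hub z 0.11232198000590099
  hub slope -0.003435878302327529
```

View pics/t1.png

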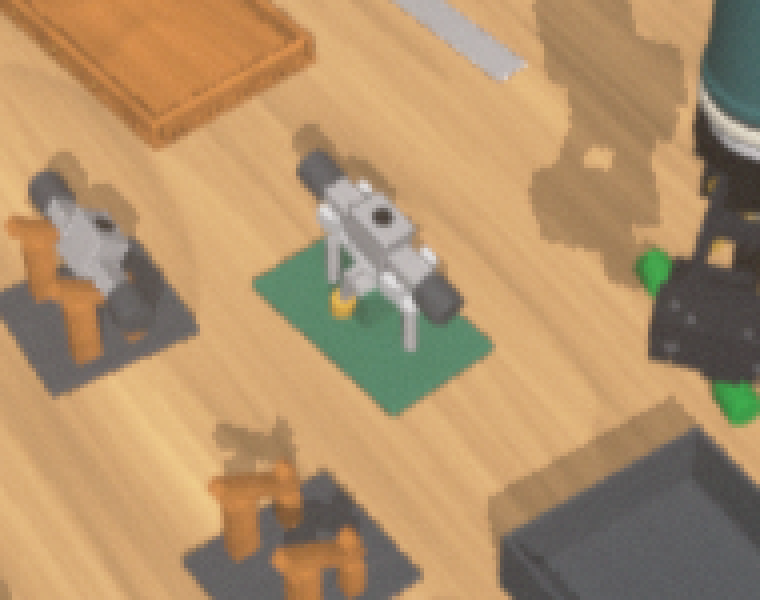

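The beam is hard over at -0.2 (+y end down), bar between the saddles, hub hole at crop (382,216). The extents suggest the hub sits several mm towards +y, so I'll triangulate the hole before trusting the verdict.

```bash
cat > hub.py <<'E'
from geo import *
import sys
np.set_printoptions(precision=4,suppress=True)
tag,th=sys.argv[1],float(sys.argv[2]); d=np.array([-np.sin(.12),np.cos(.12),0]); ex=np.array([np.cos(.12),np.sin(.12),0])
zb=np.array([0,0,1])*np.cos(th)-d*np.sin(th); seat=np.array([.4945,-.0043,.085])
uv=[]
for n in("top","scene"):
    V_=V(np.load(f"{n}{tag}.npz")); K=V_.K
    g=seat+.027*zb; cc=V_.R.T@(g-V_.p); u0,v0=K[0,0]*cc[0]/cc[2]+K[0,2],K[1,1]*cc[1]/cc[2]+K[1,2]
    b=(int(u0)-6,int(v0)-5,int(u0)+7,int(v0)+6); gi=V_.img[b[1]:b[3],b[0]:b[2]].max(2).astype(float)
    w=np.clip(70-gi,0,None) if n=="top" else np.clip(np.median(gi)*.65-gi,0,None); yy,xx=np.mgrid[b[1]:b[3],b[0]:b[2]]
    u=((w*xx).sum()/w.sum(),(w*yy).sum()/w.sum()); uv.append((V_,u)); p=V_.plane(u,g[2]); h=p-.017*zb-seat
    print(n,"expected",(u0,v0),"hole",u,"hub in seat frame x,y (plane)",h@ex,h@(d*np.cos(th)+np.array([0,0,np.sin(th)])),gi.min())
p,e=tri(uv[0][0],uv[0][1],uv[1][0],uv[1][1]); h=p-.017*zb-seat; print("tri hub world",p-.017*zb,e,"seat frame",h@ex,h@(d*np.cos(th)+np.array([0,0,np.sin(th)])),h@zb)
E
python3 hub.py t1 -.2
```

```text
top expected (np.float64(286.9345340025098), np.float64(192.9755093728138)) hole (np.float64(284.49668874172187), np.float64(193.13907284768212)) hub in seat frame x,y (plane) 0.0005188887539934337 0.006231230266280135 38.0
scene expected (np.float64(273.5918085704351), np.float64(193.10644779535767)) hole (np.float64(275.1776587605202), np.float64(193.7787299158378)) hub in seat frame x,y (plane) -0.0015274463151850525 0.0043460858994039875 73.0
tri hub world [0.4937 0.0041 0.0975] 0.00010654114121148457 seat frame 0.00018630338836704994 0.005741184890621982 0.013936453513147392
```

The hub lies 5.5 mm towards +y: either it slid on tipping or was a bit off when laid. Linearly, 5.5 mm on an even bar would give at most about 0.11, so a stop at -0.2 points to off-centre. There is time, so I'll re-lay it centred to make the verdict clean.

```bash
cat >> place.py <<'E'
S0=Z([.4945,-.0043,.085])
def regrasp(dx,dy,th):
    F=frame(SEAT[1],0,th); c=S0+F@Z([dx,dy,.010])
    manip.move_pose(*pose(c,F,.08)); manip.move_linear(pose(c,F,0)[0],rate=.08); manip.set_gripper(0,50); st("regrip")
    return c,F
E
python3 - <<'E'
from place import *
c,F=regrasp(0,.0055,-.2)
manip.move_linear(c+Z([0,0,.03])-F[:,2]*OFF,rate=.08); st("lifted")
import place
c,y=SEAT; F=frame(y)
manip.move_pose(*pose(c,F,.03))
lower_until(c,F,.006,-.004)
manip.set_gripper(.05); st("open")
manip.move_linear(pose(c,F,.11)[0],rate=.12)
j=manip.state()["joint_pos"].copy(); j[0]+=.5; manip.set_joints(j); manip.dwell(.3); st("aside"); snap("t1b")
E
python3 meas.py t1b; python3 hub.py t1b -.2
```

```text
regrip t=15.4 tcp [4.943e-01 2.000e-04 7.930e-02] F [-0.7  0.8  1.9] w 0.0255
lifted t=15.9 tcp [4.940e-01 1.000e-04 1.093e-01] F [-0.3 -0.4 -5.2] w 0.0252
lowered up=-0.002 f0=-5.5 t=18.1 tcp [ 0.4946 -0.0043  0.0799] F [-5.5  1.   9.3] w 0.0259
open t=18.6 tcp [ 0.4945 -0.0043  0.0779] F [-0.2 -1.1  0.2] w 0.0502
aside t=20.9 tcp [0.4359 0.2321 0.1891] F [ 0.1 -0.3 -0.1] w 0.0501
top 563 y range -0.06241107934856261 0.08149675962716457 mid 0.00954284013930098
  barrel top z +y,-y [np.float64(0.09322521230916365), np.float64(0.11643645528711596)] tilt -0.19342702481626925 x off ends [np.float64(-0.0009218708034836513), np.float64(-0.00017397640760990173)] hub z 0.11221186224929647
  hub slope 0.47262240349021706
scene 635 y range -0.06694478344877904 0.08100801218094739 mid 0.007031614366084175
  barrel top z +y,-y [np.float64(0.0923575225859955), np.float64(0.11550162985608922)] tilt -0.19286756058411436 x off ends [np.float64(0.00251594386067209), np.float64(0.0036680692757567637)] hub z 0.11197285840879961
  hub slope 0.24570611249555835
top expected (np.float64(286.9345340025098), np.float64(192.9755093728138)) hole (np.float64(284.38071065989845), np.float64(193.36294416243655)) hub in seat frame x,y (plane) -1.7679479804883678e-05 0.00660910742684727 38.0
scene expected (np.float64(273.5918085704351), np.float64(193.10644779535767)) hole (np.float64(275.4158239143368), np.float64(193.88459250446164)) hub in seat frame x,y (plane) -0.0017453707309081359 0.005010796655277011 76.0
tri hub world [0.4932 0.0044 0.0971] 8.510769699945546e-05 seat frame -0.00029614858227104945 0.006191812298118034 0.013601666278067196
```

It gives the same result after a centred re-lay: tilt -0.2 on the stop, and it settles at +6 mm (it slides in the saddles). Bar 1 is off-centre, so it goes in the bin.

```bash
cat >> place.py <<'E'
def drop(dest,dx,dy,th,tag):
    c,F=regrasp(dx,dy,th)
    manip.move_linear(c+Z([0,0,.06])-F[:,2]*OFF,rate=.1); st("lifted")
    c,y=dest; F=frame(y)
    manip.move_pose(*pose(c,F,.11)); lower_until(c,F,.008,-.006)
    manip.set_gripper(.05); st("open"); manip.move_linear(pose(c,F,.12)[0],rate=.12)
E
python3 - <<'E'
from place import *
drop(BIN,0,.006,-.2,"d1")
c,y=BAR[2]; F=frame(y,LEAN)
snap("d1"); st("done")
E
python3 - <<'E'
from geo import *
S,T=V(np.load("scened1.npz")),V(np.load("topd1.npz"))
cv2.imwrite("pics/d1.png",np.hstack([cv2.resize(S.img[180:360,180:420],(400,300)),cv2.resize(T.img[110:260,120:320],(400,300))]))
E
```

```text
regrip t=23.6 tcp [0.4941 0.0006 0.0792] F [-0.4  0.7  0.8] w 0.0254
lifted t=24.3 tcp [0.4931 0.0005 0.1381] F [-0.5  0.6 -5.1] w 0.0255
lowered up=-0.002 f0=-4.4 t=28.8 tcp [0.4723 0.3232 0.006 ] F [-4.1 -3.5  8.4] w 0.0257
open t=29.4 tcp [0.4729 0.3234 0.0045] F [ 1.5 -0.3  1.1] w 0.0500
done t=30.6 tcp [0.4712 0.3225 0.1247] F [ 0.2 -0.4  0.5] w 0.0503
```

View pics/d1.png

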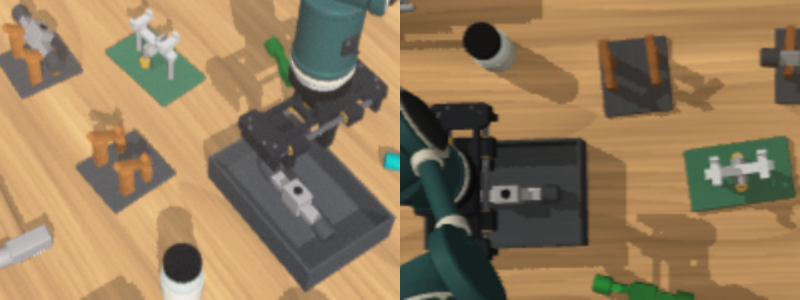

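Bar 1 lies flat in the bin (left crop 297,195), jar and stand 2 untouched. Now bar 2.

```bash
python3 - <<'E'
from place import *
c,y=BAR[2]; F=frame(y,LEAN)
manip.move_pose(*pose(c,F,.09)); st("above")
manip.set_gripper(.06,50)
manip.move_linear(pose(c,F,0)[0],rate=.08); st("at")
manip.set_gripper(0,50); s=st("grip")
if not .022<s["gripper_width"]<.03: raise SystemExit("no hub")
manip.move_linear(pose(c,F,.07)[0],rate=.08); st("lift")
test("t2")
E
python3 meas.py t2; python3 hub.py t2 0
```

```text
above t=32.3 tcp [ 0.5983 -0.1081  0.1323] F [-0.2 -0.4  0.4] w 0.0500
at t=33.9 tcp [ 0.6496 -0.1109  0.0587] F [-0.  -0.3 -0.7] w 0.0602
grip t=34.5 tcp [ 0.6507 -0.1112  0.0597] F [2.3 0.1 1.9] w 0.0256
lift t=35.5 tcp [ 0.609 -0.109  0.115] F [-0.1 -0.1 -4.5] w 0.0255
over seat t=36.3 tcp [ 0.4951 -0.0039  0.1694] F [-0.3  0.5 -6.2] w 0.0254
lowered up=0.002 f0=-5.0 t=38.6 tcp [ 0.4949 -0.0043  0.0825] F [-1.5 -0.3 -0.9] w 0.0255
open t=39.1 tcp [ 0.4946 -0.0043  0.0821] F [ 0.4  0.3 -0.9] w 0.0501
aside t=42.0 tcp [ 0.4187 -0.2618  0.189 ] F [ 0.5 -0.1 -0.2] w 0.0496
top 552 y range -0.06813566970420631 0.07531329407136068 mid 0.003588812183577185
  barrel top z +y,-y [np.float64(0.10297237698449843), np.float64(0.10725719853111226)] tilt -0.035706846221781934 x off ends [np.float64(-0.0006496076545310896), np.float64(-0.0007030518512172308)] hub z 0.11325392280680457
  hub slope -0.01979403995440616
scene 622 y range -0.07080132230232411 0.07626191172168022 mid 0.0027302947096780536
  barrel top z +y,-y [np.float64(0.10251878048027524), np.float64(0.10694303350442222)] tilt -0.03686877520122483 x off ends [np.float64(0.0027418915052922206), np.float64(0.003940938416380375)] hub z 0.11287930981015915
  hub slope -0.054120135590959295
top expected (np.float64(288.9672596254557), np.float64(192.65018992626676)) hole (np.float64(287.7917675544794), np.float64(192.69249394673125)) hub in seat frame x,y (plane) 0.0003449323416240429 0.0030490213103189037 39.0
scene expected (np.float64(272.2325078687177), np.float64(191.80898130023647)) hole (np.float64(272.9748903945795), np.float64(191.52590673575128)) hub in seat frame x,y (plane) -0.0020816138053233123 0.00046051182175270693 73.0
tri hub world [ 0.4941 -0.0013  0.0984] 8.674414548777224e-05 seat frame 6.0280506947566215e-06 0.0030640660743342066 0.013420661336058265
```

View pics/t2.png

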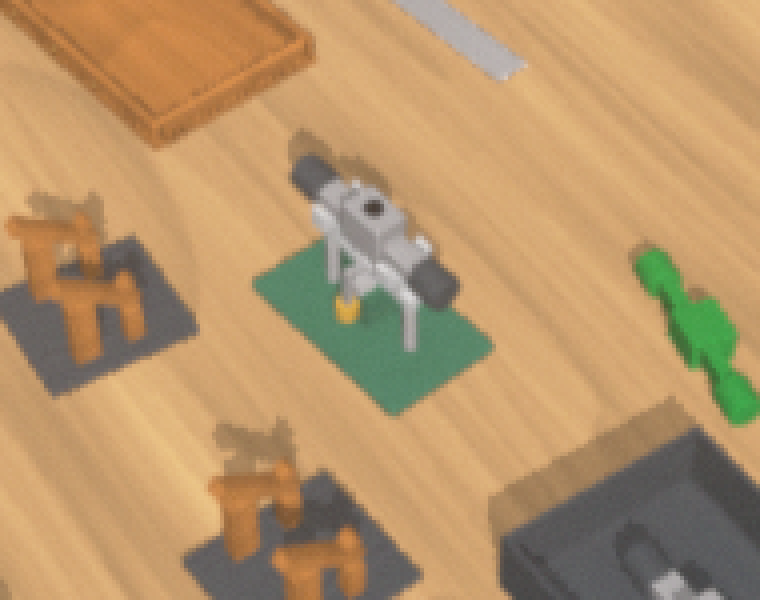

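Bar 2 rests at a tilt of -0.036 (about 2–3 mm off the middle), so it is even and goes in the tray.

```bash
python3 - <<'E'
from place import *
drop(TRAY,0,.0025,-.036,"d2")
j=manip.state()["joint_pos"].copy(); j[0]+=.5; manip.set_joints(j); st("aside"); snap("d2")
E
python3 - <<'E'
from geo import *
S,T=V(np.load("scened2.npz")),V(np.load("topd2.npz"))
cv2.imwrite("pics/d2.png",np.hstack([cv2.resize(S.img[100:370,140:440],(400,360)),cv2.resize(T.img[100:370,120:470],(400,309)) if 0 else cv2.resize(T.img[100:300,120:470],(400,360))]))
for nm,(x,y,h) in dict(tray=(.474,-.3435,.045),bin=(.472,.323,.041)).items():
    P=T.xyz.reshape(-1,3); k=(abs(P[:,0]-x)<.012)&(abs(P[:,1]-y)<.016); print(nm,"hub top z",np.nanmedian(P[k,2]),"expect ~",h-.003)
E
```

```text
regrip t=44.8 tcp [ 0.4945 -0.002   0.0802] F [1.  0.5 2.5] w 0.0257
lifted t=45.5 tcp [ 0.4934 -0.002   0.1392] F [ 0.4  0.1 -5.1] w 0.0255
lowered up=0.000 f0=-6.2 t=49.9 tcp [ 0.4744 -0.3438  0.0104] F [ 0.  -0.3 -3.2] w 0.0257
open t=50.4 tcp [ 0.4741 -0.3436  0.0101] F [ 0.5  0.2 -1. ] w 0.0501
aside t=52.7 tcp [ 0.5796 -0.0749  0.1287] F [-0.  -0.8 -0.1] w 0.0500
tray hub top z 0.042517793812012816 expect ~ 0.041999999999999996
bin hub top z 0.03903067179783526 expect ~ 0.038
```

View pics/d2.png

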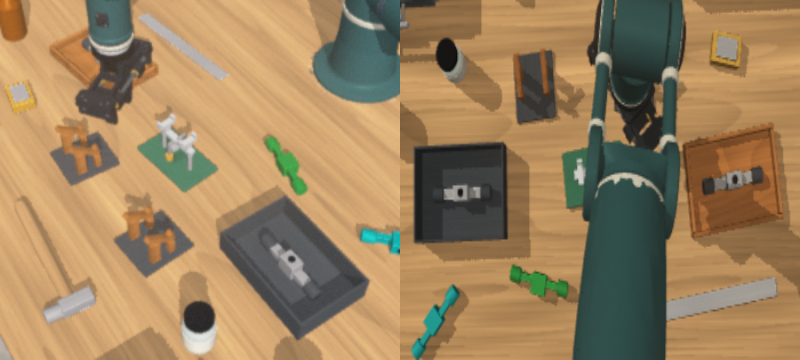

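Both bars lie flat, one in the bin and one in the tray. The jar and die are where they were. Handing in.

```bash
python3 -c "from h import *; order.close_job(); st('closed')"
```

```text
the job is handed in; nothing more can be done
the job is handed in; nothing more can be done
```

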